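# Pack a parts tray and lock it with its hold-down bar

## Task

Pack the grey parts tray for a shelf job: slide its two dividers outwards so that the rails fit in the middle compartment and a bracket fits in each end one, then lay every rail flat and lengthwise on the floor of the middle compartment and stand every angle bracket on its base in an end compartment. Last of all lock the load in with the hold-down bar: with its tail raised, slip its eye over the stud's T-head, then lower it level on the tray's rims with its tail between the two ears and let go. Leave the other tools and materials on the bench where they are.

Things in the scene. Friction and masses are not known exactly. Their poses are not given: they have to be found in the camera images.
- tray: Grey plastic parts tray fixed on the bench, outside 160 (x) x 340 (y) x 52 mm high, walls and floor 5 mm thick. Origin: centre of its underside; x across it, away from the robot, y lengthwise. Two black dividers across it, sliding lengthwise, make a middle and two end compartments.
- div_left (a joint): Travel of the left (+y) divider in m: its mid-plane stands at tray y = +(0.045 + value); range 0 to 0.080, growing outwards (+y). It stays where it is left and slides along tray y with about 2 N. It starts between 0 and 0.020, so that the middle compartment is too short for the rails.
- div_right (a joint): Travel of the right (-y) divider in m: its mid-plane stands at tray y = -(0.045 + value); otherwise like the left one, growing outwards (-y).
- div_left_top (a point): Middle of the top edge of the left divider, a plain black panel 8 mm thick (along tray y) and 148 mm wide, its top edge 46 mm above the bench, which can be pinched from above; axes as the tray's.
- div_right_top (a point): The same point of the right divider.
- stud_foot (a point): Foot of the upright steel T-head stud on the steel ledge at the middle of the tray's far side (tray x +102, y 0, z 52 mm = ledge top = rim height). Neck 8 mm in diameter and 14 mm high to the head's underside; head 44 (tray x) x 12 (y) x 5 mm thick. The ledge reaches 24 mm beyond the stud, away from the robot, and is 50 mm wide. Axes as the tray's.
- ears_mid (a point): Point midway between the two upright ears on the steel ledge at the middle of the tray's near (robot) side, at tray x = -97, y = 0, z = 52 mm (ledge top). The ears stand 56 mm apart (clear gap along tray y), are 16 mm long and 14 mm high. Axes as the tray's.
- bar: Loose steel hold-down bar, about 0.25 kg, a flat strip 228 (x) x 44 (y) x 4 mm with a black upright grip block in its middle, 60 (x) x 18 (y) mm, its top 38 mm above the underside. Origin: centre of its underside, below the grip. Oblong eye at the +x end, plain tail at the -x end.
- bar_eye (a point): Centre of the eye at the bar's underside (bar x +88 mm). The eye is 36 mm long (x 70 to 106), shorter than the stud's head, and 24 mm wide, closed by an 8 mm end strip. To fit: tail raised about 30 degrees, the end strip goes down on the far side of the head and in under it to about 4 mm from the neck, then the tail is lowered.
- bar_tail (a point): Middle of the tail end of the bar at its underside (bar x = -114 mm).
- rail1: Aluminium rail, 160 (x) x 16 x 16 mm, about 90 g, lying on the bench. Origin: its centre, x along it. May be absent.
- rail2: Aluminium rail, 160 (x) x 16 x 16 mm, about 90 g, lying on the bench. Origin: its centre, x along it. May be absent.
- rail3: Aluminium rail, 160 (x) x 16 x 16 mm, about 90 g, lying on the bench. Origin: its centre, x along it. May be absent.
- bracket1: Steel angle bracket, about 100 g, standing on its base flange, 50 (x) x 30 (y) x 5 mm thick; its upright flange, 5 mm thick and 30 mm wide, rises at the -x end (x = -25 to -20 mm) to 40 mm. Origin: centre of the base's underside. Can be taken across its 30 mm width. May be absent.
- bracket2: Steel angle bracket, about 100 g, standing on its base flange, 50 (x) x 30 (y) x 5 mm thick; its upright flange, 5 mm thick and 30 mm wide, rises at the -x end (x = -25 to -20 mm) to 40 mm. Origin: centre of the base's underside. Can be taken across its 30 mm width. May be absent.
- bracket3: Steel angle bracket, about 100 g, standing on its base flange, 50 (x) x 30 (y) x 5 mm thick; its upright flange, 5 mm thick and 30 mm wide, rises at the -x end (x = -25 to -20 mm) to 40 mm. Origin: centre of the base's underside. Can be taken across its 30 mm width. May be absent.
- bracket4: Steel angle bracket, about 100 g, standing on its base flange, 50 (x) x 30 (y) x 5 mm thick; its upright flange, 5 mm thick and 30 mm wide, rises at the -x end (x = -25 to -20 mm) to 40 mm. Origin: centre of the base's underside. Can be taken across its 30 mm width. May be absent.
- screwdriver: Screwdriver lying on the bench, not part of the job.
- wrench: Open-ended spanner lying on the bench, not part of the job.
- tape: Roll of paper tape, 84 mm across, 25 mm high, lying flat, not part of the job.
- tin: Tin, 60 mm across, 75 mm high, standing, not part of the job.
- offcut: Wooden offcut 140 x 45 x 22 mm lying flat, not part of the job.
- hammer: Hammer lying on the bench, not part of the job.
There are look-alikes about, which are no part of the job. Leave any green look-alike of the bracket3 alone.

How it is judged:
By the outcome, as a careful person would: the job done as asked, in the order asked, and still so for the second after the job is handed in, with the robot touching nothing.
Of rail1, rail2, rail3 only 2 to 3 are there at a start; the rules pass over those that are not, and their reading is None.
Of bracket1, bracket2, bracket3, bracket4 only 3 to 4 are there at a start; the rules pass over those that are not, and their reading is None.
At some moment in a run one of bar, bracket1, bracket2, bracket3, bracket4 may be knocked a few centimetres aside while the robot is not near it.
Once in a run the grip may slacken for a moment while it holds something.
It also fails if it takes over 210 s, if anything falls off the work surface, if the arm or the gripper's body presses on something with over 40 N, if the wrist force passes 120 N, or if a joint passes its speed limit or range.

## Robot

A 7-joint arm with a two-finger parallel gripper is mounted at the origin on the work surface. World frame = base frame: x ahead of the robot, y to its left, z up, the work surface at z = 0. Lengths are in m, angles in rad, forces in N, time in s.
With the tool pointing down it reaches from about 0.425 to 0.925 m from the base axis. Payload 6.8 kg.
Tool frame: the origin (TCP) lies on the front face of the gripper's body, between the roots of the fingers; the fingertips stand 73 mm ahead of it and the grasp point (between the pads) lies 54 mm ahead of it; z points along the fingers, y is the direction in which the jaws open and shut (so a half turn about z gives the same grasp; the last joint's range is limited). The gripper opens to 85 mm and grips with 20 to 120 N. Pads are 22 mm wide; open, the fingers measure 114 mm over their backs; the gripper's body (76 mm by 85 mm) begins 54 mm behind the grasp point. The pads swing forward as they close: fully open they stand 13 mm farther back than shut.
Start: joints at [1.211, 0.477, 0.022, 1.555, -0.011, 1.109, -0.083], TCP at [0.168, -0.654, 0.304] pointing down, gripper open.
Joint ranges: [-2.96, 2.96], [-0.34, 2.1], [-1.41, 1.46], [0.24, 2.44], [-1.37, 4.51], [0.17, 1.92], [-2.96, 2.96]. Speed limits (rad/s): [2.39, 2.39, 3.14, 3.14, 3.14, 3.14, 3.14].

## Interface

Orientations are given as a rotation vector (axis times angle).
In Python, from bench import * gives the robot as it stands.
- The arm moves only by the tool jog_arm, never from a script. Its argument "plan" is a list of rows, each a list of 2 entries, a list of its own where there are three numbers: the shift along the world's x, y, z in cm, then the turn about the world's z in rad. In form: [[[tx, ty, tz], twist], ...]. A call has 1 to 12 rows; each row shifts and turns the commanded pose from where the row before left it; what a row does not reach is not made up. A row lasts 1/10 s, in which the tool goes at most 50 mm and 8.59 degrees, less where a joint would pass 70% of its speed; a pose out of reach is approached as far as the arm can. A call is refused whole if a number of a shift passes 5 or a number of a turn 0.15, either way. A call with a gripper value outside its range is refused whole. "hand" is the finger opening in cm, from 0 to 8.54, set as the call begins (left out, the last holds). The fingers move at their own pace and stop on an object; "grip_force" is the grip in N (left out, the last holds). Time passes only in rows, so rows that do not move let the fingers close. It gives the time, the measured TCP pose, the force and the opening at its end, in the units of the state.
- get_obs(): the state, without advancing time (a new reading comes with each control period).
- grab_frame(name): name is "side" or "top"; returns the picture (400x640x3 uint8, red, green, blue); there is no depth.
- get_calibration(name): a dict with "intrinsics" (3x3 intrinsics, pixels), "xyz" and "orientation" of the camera in the world. Camera axes: x right, y down, z forward; pixel columns grow to the right and rows downward; lengths in m; the calibration is good to about 2 mm. A picture is of the moment at which its call begins. get_calibration takes no time and is no camera call.
- hand_in(): hands the job in, once; it reports no verdict.
The state is a dict: "clock": time; "joints": joint angles; "qvel": joint speeds; "tau": joint torques, N m; "tcp_pos": TCP position; "orientation": TCP orientation; "contact_force": force on the tool from outside, world axes, zero at the start; "moment": the same for the moment, N m; "grip_width": finger opening in m.
Only numpy, scipy, OpenCV 4.12 (cv2) and the standard library are available. Lean on these libraries where they do the work, as an engineer would, in place of code of your own. Each camera call takes 0.05 s, during which the arm holds its last target. There are 200 camera calls.

## Working session

There is one attempt and no reset: what is moved stays moved. The work goes in short steps, Python scripts to look and compute and a tool call to move; the robot and the scene stay as the last step left them, time stands still between calls to the robot, and variables do not carry over. Pictures are saved under pics/ and viewed, about 12 in all and at most 16, crops included, and the job is handed in when it is done.

Besides the shell and the picture viewer there is one more tool, called after "Call:" as name(argument=value, ...) on one line, values as JSON. jog_arm: Moves the arm, as the interface text tells. Its arguments: {"type":"object","properties":{"plan":{"type":"array","items":{"type":"array"}},"hand":{"type":"number"},"grip_force":{"type":"number"}},"required":["plan"]}

```bash
ls; mkdir -p pics; python3 - <<'E'
from bench import *
import cv2
for n in("top","side"):
    c=get_calibration(n);print(n,c)
    f=grab_frame(n);cv2.imwrite(f"pics/{n}0.png",f[:,:,::-1])
print(get_obs())
E
```

```text
pics
top {'intrinsics': array([[484.10966973,   0.        , 324.09058303],
       [  0.        , 484.10966973, 197.91974364],
       [  0.        ,   0.        ,   1.        ]]), 'xyz': array([ 3.26623856e-01, -1.20352185e-03,  1.64029908e+00]), 'orientation': array([-2.15929582,  2.16024848, -0.14921557])}
side {'intrinsics': array([[455.00894468,   0.        , 321.1385292 ],
       [  0.        , 455.00894468, 200.39389309],
       [  0.        ,   0.        ,   1.        ]]), 'xyz': array([0.09148063, 1.10736315, 0.82737971]), 'orientation': array([-0.50923431,  2.54984176, -1.42026739])}
{'clock': 0.1, 'joints': array([ 1.21091553,  0.47770576,  0.0223495 ,  1.55635017, -0.01149317,
        1.10929817, -0.08312998]), 'qvel': array([-0.00112504, -0.00268033, -0.00200839, -0.00351836,  0.00071201,
        0.00120551, -0.00116773]), 'tau': array([ 4.26403261e-03, -5.97757673e+01,  1.61367383e+00, -2.81954759e+01,
        1.28026385e-02,  4.98461479e-03,  1.75301625e-05]), 'tcp_pos': array([ 0.16805121, -0.65331838,  0.30303182]), 'orientation': array([-3.11514683e+00, -3.94231530e-01,  5.19638613e-04]), 'contact_force': array([ 0.76765754, -0.70752232, -0.3334034 ]), 'moment': array([-0.03828236, -0.03230655, -0.00755809]), 'grip_width': 0.08579217542371034}
```

View pics/top0.png

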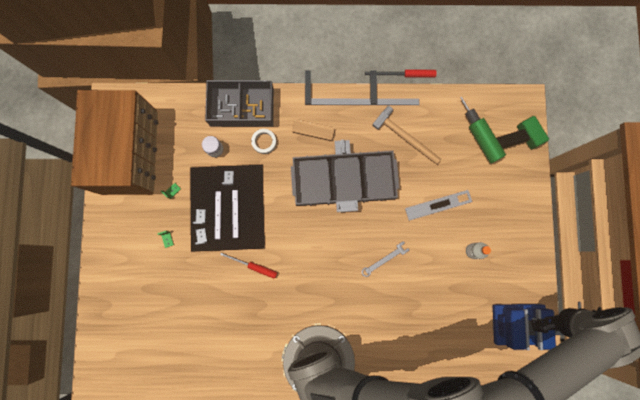

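View pics/side0.png

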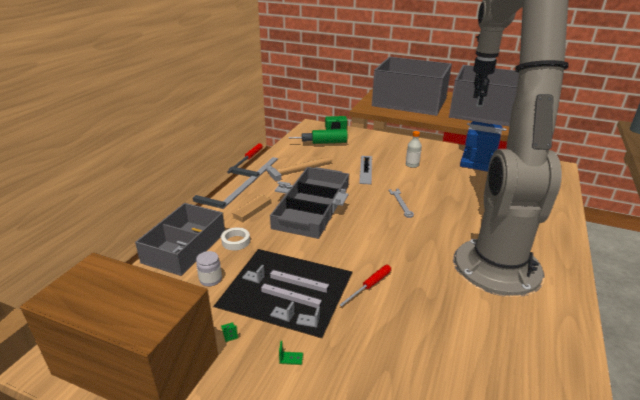

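The top picture shows the tray at about (345,178) and the bar at (438,205). On the black mat are two rails at (218,215) and (235,214), and three grey brackets at (228,177), (200,216) and (200,236). The green look-alikes are at (172,189) and (166,238). Next I measure from enlarged crops.

```bash
cat > h.py <<'E'
from bench import *
import numpy as np, cv2
from scipy.spatial.transform import Rotation as R
def cam(n):
    c=get_calibration(n);return c["intrinsics"],np.array(c["xyz"]),R.from_rotvec(c["orientation"]).as_matrix()
def ray(n,u,v,z):
    K,t,M=cam(n);d=M@np.linalg.solve(K,[u,v,1.]);return t+d*(z-t[2])/d[2]
def proj(n,p):
    K,t,M=cam(n);q=K@(M.T@(np.array(p)-t));return q[:2]/q[2]
def snap(n,name=None):
    f=grab_frame(n)[:,:,::-1].copy()
    if name: cv2.imwrite(f"pics/{name}.png",f)
    return f
def crop(f,x0,y0,x1,y1,s,name):
    g=cv2.resize(f[y0:y1,x0:x1],None,fx=s,fy=s,interpolation=cv2.INTER_CUBIC);cv2.imwrite(f"pics/{name}.png",g)
E
python3 - <<'E'
from h import *
f=cv2.imread("pics/top0.png")
a=cv2.resize(f[135:255,180:280],None,fx=5,fy=5,interpolation=cv2.INTER_CUBIC)
b=cv2.resize(f[135:225,285:405],None,fx=4,fy=4,interpolation=cv2.INTER_CUBIC)
cv2.imwrite("pics/ca.png",a)
c=cv2.resize(f[130:230,285:485],None,fx=4,fy=4,interpolation=cv2.INTER_CUBIC);cv2.imwrite("pics/cb.png",c)
# rails/brackets: bright on mat
hsv=cv2.cvtColor(f,cv2.COLOR_BGR2HSV)
m=((hsv[...,2]>90)&(hsv[...,1]<70)).astype(np.uint8)
n,l,s,ce=cv2.connectedComponentsWithStats(m)
for i in range(1,n):
    x,y,w,h,ar=s[i]
    if 20<ar<900 and 185<ce[i][0]<480 and 130<ce[i][1]<260:
        p=np.argwhere(l==i)[:,::-1].astype(np.float32);r=cv2.minAreaRect(p)
        print(s[i],ce[i].round(1),np.round(r[0],1),np.round(r[1],1),round(r[2],1),ray("top",*ce[i],0.016).round(4))
E
```

```text
[251 129  25  25 293] [263.2 140.6] [263. 141.] [24. 24.] 90.0 [0.734  0.1914 0.016 ]
[202 136  21  21 327] [211.8 145.9] [212. 146.] [22.6 17. ] 45.0 [0.7154 0.3669 0.016 ]
[222 171  12  14 139] [228.1 177.5] [227.5 177.5] [13. 11.] 90.0 [0.6059 0.3084 0.016 ]
[214 191   7  49 305] [217.4 215.7] [217. 215.] [48.  6.] 90.0 [0.4755 0.3413 0.016 ]
[232 190   7  48 301] [234.7 214.2] [235.  213.5] [47.  6.] 90.0 [0.4807 0.2834 0.016 ]
[405 190  67  31 675] [435.3 205.5] [438.2 204.7] [12.9 66.1] 73.6 [ 0.51   -0.3937  0.016 ]
[193 209  13  15 152] [199.9 216.1] [199. 216.] [14. 12.] 90.0 [0.4743 0.3999 0.016 ]
[195 228  12  17 161] [200.6 235.9] [200.5 236. ] [16. 11.] 90.0 [0.4077 0.3955 0.016 ]
[361 242  48  35 298] [384.8 259.2] [384.2 259.7] [10.8 52.7] 56.3 [ 0.3301 -0.2196  0.016 ]
[466 243  22  16 246] [475.4 250.6] [476.5 250.5] [21. 15.] 0.0 [ 0.3581 -0.5235  0.016 ]
[221 253  27  12  58] [234.  258.7] [233.9 258.7] [28.2  2.2] 20.6 [0.3322 0.2822 0.016 ]
```

View pics/ca.png

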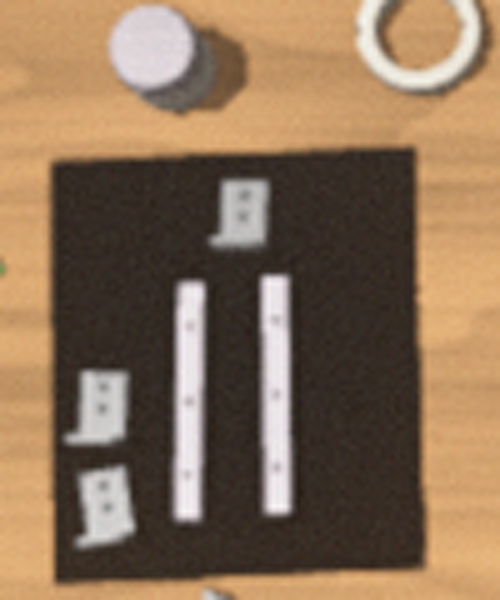

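View pics/cb.png

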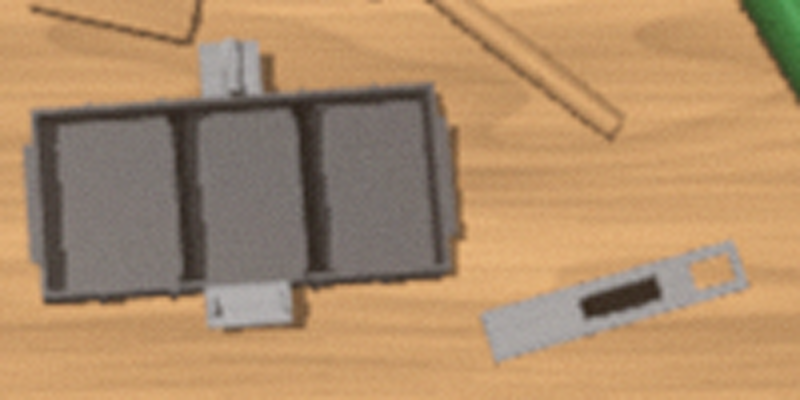

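The crops show the top-centre bracket at (245,210), rail tops at (189,400) and (276,395), and the two left brackets at (102,405) and (105,505). Their uprights are all at the lower end. The tray rim corners are (35,112), (433,86), (453,270) and (45,300), and the bar's eye is at its right end, (715,270). There are two kinds of angle piece: grey ones on the mat at (228,177), (200,216), (200,236), and green ones at (172,189), (166,238). Only the grey ones fit the job, and the crop confirms it.

```bash
cat >> h.py <<'E'
def rc(c,X,Y,z): # crop px -> world
    s,x0,y0={"a":(5,180,135),"b":(4,285,130)}[c]
    return ray("top",x0+(X+.5)/s-.5,y0+(Y+.5)/s-.5,z)
E
python3 - <<'E'
from h import *
dg=lambda d:np.degrees(np.arctan2(d[1],d[0])).round(1)
co=[rc("b",*p,.052) for p in((35,112),(433,86),(453,270),(45,300))]
print("tray c",np.mean(co,0).round(4),"sizes",[np.linalg.norm(co[i]-co[i-1]).round(4) for i in range(4)])
print("y ang",dg(co[0]-co[1])-90,dg(co[3]-co[2])-90,"x ang",dg(co[1]-co[2]),dg(co[0]-co[3]))
print("head",rc("b",236,67,.071),"ears",rc("b",252,305,.066))
for n,F,U in(("A",(245,180),(233,239)),("B",(104.5,370.5),(88,437)),("C",(101.5,470.5),(98,538))):
    f=rc("a",*F,.005);u=rc("a",*U,.04);d=(f-u)[:2];L=np.linalg.norm(d);d/=L
    print(n,"L",L.round(4),"ang",dg(d),"origin",(f[:2]-.025*d).round(4),"grasp",(f[:2]-.039*d).round(4))
for n,p,q in(("r1",(190,281),(187,521)),("r2",(274,275),(278,515))):
    p=rc("a",*p,.016);q=rc("a",*q,.016);print(n,((p+q)/2).round(4),np.linalg.norm(p-q).round(4),dg(p-q))
p=[rc("b",*q,.004) for q in((482,315),(735,240),(749,285),(497,362))]
print("bar",np.mean(p,0).round(4),np.linalg.norm(p[1]-p[0]).round(4),dg(p[1]-p[0]),dg(p[2]-p[3]))
q=[rc("b",*q,.038) for q in((580,300),(662,278),(660,297),(585,320))];print("block",np.mean(q,0).round(4))
for X in(175,186,197,305,315,325): print(X,rc("b",X,190,.046).round(4))
o=get_obs();M=R.from_rotvec(o["orientation"]).as_matrix();print(M.round(3),dg(M[:,1]))
E
```

```text
tray c [ 0.5998 -0.087   0.052 ] sizes [np.float64(0.1584), np.float64(0.3342), np.float64(0.1562), np.float64(0.3386)]
y ang 3.9000000000000057 4.200000000000003 x ang 5.0 3.4
head [ 0.70109195 -0.08178454  0.071     ] ears [ 0.50317918 -0.09390142  0.066     ]
A L 0.0466 ang -0.5 origin [0.6065 0.3096] grasp [0.5925 0.3097]
B L 0.0479 ang -1.0 origin [0.4754 0.4017] grasp [0.4614 0.402 ]
C L 0.0473 ang 9.4 origin [0.408  0.3971] grasp [0.3941 0.3948]
r1 [0.4791 0.3416 0.016 ] 0.1619 0.8
r2 [0.4832 0.283  0.016 ] 0.1622 2.2
bar [ 0.5141 -0.4082  0.004 ] 0.2278 -73.5 -73.1
block [ 0.5116 -0.4045  0.038 ]
175 [ 0.602  -0.0315  0.046 ]
186 [ 0.602  -0.0407  0.046 ]
197 [ 0.602  -0.0498  0.046 ]
305 [ 0.6021 -0.1401  0.046 ]
315 [ 0.6021 -0.1484  0.046 ]
325 [ 0.6021 -0.1568  0.046 ]
[[ 0.968  0.249 -0.001]
 [ 0.249 -0.968  0.002]
 [-0.    -0.002 -1.   ]] -75.6
```

Call:
jog_arm(plan=[[[2.5, 3, 0], -0.015], [[3, 3.5, 0], -0.015], [[3, 3.5, 0], -0.015], [[3, 3.5, 0], -0.015], [[3, 3.5, 0], -0.015], [[3, 3.5, 0], -0.015], [[3, 3.5, 0], -0.015], [[3, 3.5, 0], -0.015], [[3, 3.5, 0], -0.015], [[3, 3.5, 0], -0.015], [[3, 3.5, 0], -0.015], [[3, 3.5, 0], -0.015]], hand=8.5, grip_force=40)

```text
clock: 1.3
tcp_pos: [0.5239, -0.2371, 0.3037]
orientation: [-3.14, -0.112, 0.001]
contact_force: [0.3, 0.1, -0.0]
grip_width: 0.085
```

Call:
jog_arm(plan=[[[3, 3.5, -2], 0], [[3, 3.5, -3], 0], [[2, 2.1, -4], 0], [[0, 0, -3], 0], [[0, 0, 0], 0], [[0, 0, 0], 0]])

```text
clock: 1.9
tcp_pos: [0.5998, -0.1518, 0.1867]
orientation: [3.139, 0.111, -0.002]
contact_force: [0.0, -1.3, 0.3]
grip_width: 0.0848
```

Call:
jog_arm(plan=[[[0.4, 0.4, -3], 0], [[0, 0, -3], 0], [[0, 0, -2.5], 0], [[0, 0, -1.3], 0], [[0, 0, 0], 0]])

```text
clock: 2.4
tcp_pos: [0.604, -0.148, 0.0888]
orientation: [3.139, 0.111, -0.001]
contact_force: [-0.4, 0.0, 0.8]
grip_width: 0.085
```

Call:
jog_arm(plan=[[[0, 0, 0], 0], [[0, 0, 0], 0], [[0, 0, 0], 0], [[0, 0, 0], 0], [[0, 0, 0], 0], [[0, 0, 0], 0], [[0, 0, 0], 0], [[0, 0, 0], 0]], hand=0)

```text
clock: 3.2
tcp_pos: [0.6045, -0.1471, 0.0892]
orientation: [3.139, 0.113, 0.001]
contact_force: [-1.3, -0.3, 5.9]
grip_width: 0.0072
```

Call:
jog_arm(plan=[[[0, -0.5, 0], 0], [[0.1, -1, 0], 0], [[0.1, -1, 0], 0], [[0.05, -0.7, 0], 0], [[0, -0.3, 0], 0], [[0, 0, 0], 0], [[0, 0, 0], 0], [[0, 0, 0], 0]])

```text
clock: 4.0
tcp_pos: [0.607, -0.183, 0.0892]
orientation: [3.139, 0.112, 0.001]
contact_force: [-1.6, -1.2, 5.6]
grip_width: 0.0072
```

Call:
jog_arm(plan=[[[0, 0, 0], 0], [[0, 0, 0], 0], [[0, 0, 0], 0], [[0, 0, 0], 0]], hand=3)

```text
clock: 4.4
tcp_pos: [0.6067, -0.182, 0.0885]
orientation: [-3.139, -0.113, 0.001]
contact_force: [0.3, -0.3, 0.5]
grip_width: 0.0299
```

Call:
jog_arm(plan=[[[0, 0, 2], 0], [[0, 0, 4], 0], [[-0.3, 3, 1], 0], [[-0.3, 4, 0], 0], [[-0.3, 4, 0], 0], [[-0.3, 4, 0], 0], [[0, 0, 0], 0], [[0, 0, 0], 0]], hand=8.5)

```text
clock: 5.2
tcp_pos: [0.5948, -0.0307, 0.1588]
orientation: [-3.139, -0.117, -0.0]
contact_force: [0.8, -1.1, -1.5]
grip_width: 0.0853
```

Call:
jog_arm(plan=[[[0.1, -0.5, -2], 0], [[0, -0.4, -3], 0], [[0, 0, -2], 0], [[0, 0, 0], 0]])

```text
clock: 5.6
tcp_pos: [0.5938, -0.0433, 0.0859]
orientation: [3.139, 0.109, -0.009]
contact_force: [-1.1, -0.7, -0.6]
grip_width: 0.0846
```

Call:
jog_arm(plan=[[[0, 0, 0], 0], [[0, 0, 0], 0], [[0, 0, 0], 0], [[0, 0, 0], 0], [[0, 0, 0], 0], [[0, 0, 0], 0], [[0, 0, 0], 0], [[0, 0, 0], 0]], hand=0)

```text
clock: 6.4
tcp_pos: [0.5961, -0.0409, 0.0894]
orientation: [3.14, 0.113, 0.001]
contact_force: [-0.7, 1.0, 6.2]
grip_width: 0.0076
```

Call:
jog_arm(plan=[[[0, 0.5, 0], 0], [[-0.1, 1, 0], 0], [[-0.1, 1, 0], 0], [[-0.1, 1, 0], 0], [[0, 0.8, 0], 0], [[0, 0.5, 0], 0], [[0, 0, 0], 0], [[0, 0, 0], 0]])

```text
clock: 7.2
tcp_pos: [0.5927, 0.0086, 0.0893]
orientation: [-3.138, -0.114, -0.0]
contact_force: [-2.4, 1.9, 9.4]
grip_width: 0.0073
```

Call:
jog_arm(plan=[[[0, 0, 0], 0], [[0, 0, 0], 0], [[0, 0, 0], 0], [[0, 0, 0], 0]], hand=3)

```text
clock: 7.6
tcp_pos: [0.5926, 0.0069, 0.0884]
orientation: [-3.14, -0.113, 0.001]
contact_force: [-0.2, -0.3, -0.2]
grip_width: 0.0298
```

Call:
jog_arm(plan=[[[0, 0, 2], 0], [[0, 0, 4], 0], [[-1, 3, 1], -0.01], [[-1.5, 4, 0], -0.01], [[-1.5, 4, 0], -0.01], [[-1.5, 4, 0], 0], [[-1.5, 4, 0], 0], [[-1.5, 4, 0], 0], [[-1.5, 4, 0], 0], [[-1, 0.6, 0], 0], [[0, 0, 0], 0], [[0, 0, 0], 0]], hand=6)

```text
clock: 8.8
tcp_pos: [0.4833, 0.2815, 0.1585]
orientation: [3.14, 0.064, -0.0]
contact_force: [-0.1, -0.6, 0.0]
grip_width: 0.0602
```

```bash
python3 - <<'E'
from h import *
o=get_obs();print(o["joints"].round(2),o["tcp_pos"],o["orientation"])
f=snap("top","t1");crop(f,180,120,420,260,3,"t1c")
E
```

```text
[-0.46  0.48 -0.23  1.94  0.16  0.74 -2.31] [0.48327173 0.28152945 0.1585322 ] [ 3.13967223e+00  6.40297174e-02 -1.15370274e-05]
```

View pics/t1c.png

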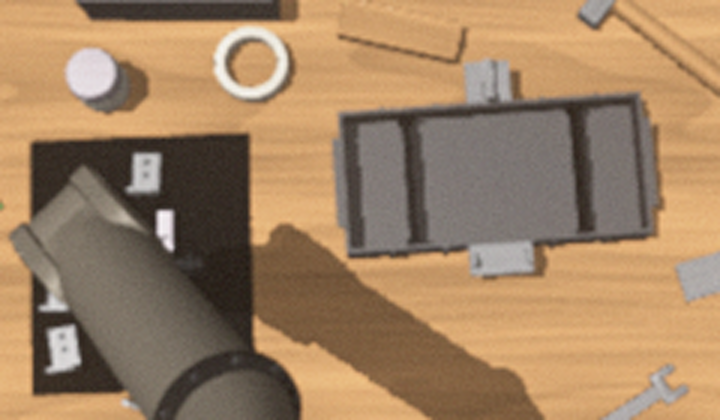

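The dividers now stand at about (410,180) and (580,170) in the crop, so the middle compartment is wide enough. Next I take the right-hand rail.

Call:
jog_arm(plan=[[[0, 0.1, -3], 0], [[0, 0, -3], 0], [[0, 0, -1.5], 0], [[0, 0, -0.7], 0], [[0, 0, 0], 0]])

```text
clock: 9.35
tcp_pos: [0.4831, 0.283, 0.0763]
orientation: [3.14, 0.064, -0.001]
contact_force: [0.5, 0.0, 0.8]
grip_width: 0.0599
```

Call:
jog_arm(plan=[[[0, 0, 0], 0], [[0, 0, 0], 0], [[0, 0, 0], 0], [[0, 0, 0], 0], [[0, 0, 0], 0], [[0, 0, 0], 0]], hand=0, grip_force=70)

```text
clock: 9.95
tcp_pos: [0.4833, 0.2842, 0.078]
orientation: [-3.14, -0.065, -0.002]
contact_force: [-0.5, -0.8, 6.8]
grip_width: 0.014
```

Call:
jog_arm(plan=[[[0, 0, 2], 0], [[0, 0, 4], 0], [[0, 0, 4], 0], [[0, 0, 0], 0]])

```text
clock: 10.35
tcp_pos: [0.4853, 0.2858, 0.1824]
orientation: [-3.135, -0.065, -0.013]
contact_force: [1.8, 1.1, -0.9]
grip_width: 0.0138
```

Call:
jog_arm(plan=[[[1.2, -3, 0], 0.13], [[1.2, -3, 0], 0.134], [[1.2, -3, 0], 0.134], [[1.2, -3, 0], 0.134], [[1.2, -3, 0], 0.134], [[1.2, -3, 0], 0.134], [[1.2, -3, 0], 0.134], [[1.2, -3, 0], 0.134], [[1.2, -3, 0], 0.134], [[1.2, -3, 0], 0.134], [[1.2, -3, 0], 0.134], [[1.2, -3, 0], 0.134]])

```text
clock: 11.55
tcp_pos: [0.6268, -0.0775, 0.1762]
orientation: [-2.13, -2.309, 0.001]
contact_force: [0.1, 0.5, -0.4]
grip_width: 0.0139
```

Call:
jog_arm(plan=[[[0, -1, 0], 0], [[0, 0, 0], 0], [[0, 0, 0], 0]])

```text
clock: 11.85
tcp_pos: [0.6262, -0.0847, 0.1764]
orientation: [-2.136, -2.302, -0.0]
contact_force: [0.0, 1.7, -0.1]
grip_width: 0.0141
```

Call:
jog_arm(plan=[[[0, 0, -3], 0], [[0.1, 0, -3], 0], [[0, 0, -2], 0], [[0, 0, -1], 0], [[0, 0, -0.3], 0], [[0, 0, 0], 0]])

```text
clock: 12.45
tcp_pos: [0.628, -0.0848, 0.0843]
orientation: [2.135, 2.304, 0.001]
contact_force: [-0.1, -0.4, -1.2]
grip_width: 0.0141
```

Call:
jog_arm(plan=[[[0, 0, 0], 0], [[0, 0, 0], 0], [[0, 0, 0], 0], [[0, 0, 0], 0]], hand=3)

```text
clock: 12.85
tcp_pos: [0.6281, -0.0862, 0.0843]
orientation: [2.136, 2.302, 0.001]
contact_force: [0.3, 0.3, -0.7]
grip_width: 0.0296
```

Call:
jog_arm(plan=[[[0, 0, 2], 0], [[0, 0, 4], 0], [[0, 0, 3], 0], [[-1, 3, 0], -0.13], [[-1, 3, 0], -0.135], [[-1, 3, 0], -0.135], [[-1, 3, 0], -0.135], [[-1, 3, 0], -0.135], [[-1, 3, 0], -0.135], [[-1, 3, 0], -0.135], [[-1, 3, 0], -0.135], [[-1, 3, 0], -0.135]])

```text
clock: 14.05
tcp_pos: [0.5374, 0.1851, 0.174]
orientation: [-3.069, -0.67, -0.001]
contact_force: [0.8, 0.9, -0.0]
grip_width: 0.0299
```

Call:
jog_arm(plan=[[[-1.5, 4, 0], -0.135], [[-1.5, 4, 0], -0.135], [[-1.5, 4, 0], -0.135], [[-1.2, 3.5, 0], -0.05], [[0, 0, 0], 0], [[0, 0, 0], 0]], hand=6)

```text
clock: 14.65
tcp_pos: [0.4802, 0.3399, 0.1738]
orientation: [-3.141, 0.025, -0.0]
contact_force: [1.0, -0.1, 0.3]
grip_width: 0.0597
```

Call:
jog_arm(plan=[[[-0.1, 0.2, -3], 0.03], [[0, 0, -3], 0], [[0, 0, -2.5], 0], [[0, 0, -1.2], 0], [[0, 0, 0], 0]])

```text
clock: 15.15
tcp_pos: [0.4798, 0.3389, 0.0753]
orientation: [3.139, 0.014, -0.003]
contact_force: [0.2, 0.1, 1.3]
grip_width: 0.0601
```

Call:
jog_arm(plan=[[[0, 0, 0], 0], [[0, 0, 0], 0], [[0, 0, 0], 0], [[0, 0, 0], 0], [[0, 0, 0], 0], [[0, 0, 0], 0]], hand=0)

```text
clock: 15.75
tcp_pos: [0.4805, 0.3414, 0.0783]
orientation: [-3.14, -0.017, -0.003]
contact_force: [-1.9, -1.0, 6.5]
grip_width: 0.0138
```

Call:
jog_arm(plan=[[[0, 0, 2], 0], [[0, 0, 4], 0], [[0, 0, 4], 0], [[0, 0, 0], 0]])

```text
clock: 16.15
tcp_pos: [0.4823, 0.3432, 0.1829]
orientation: [-3.135, -0.017, -0.013]
contact_force: [0.7, 0.9, -1.4]
grip_width: 0.0139
```

Call:
jog_arm(plan=[[[0.7, -3, 0], 0.136], [[0.7, -3.5, 0], 0.136], [[0.7, -3.5, 0], 0.136], [[0.7, -3.5, 0], 0.136], [[0.7, -3.5, 0], 0.136], [[0.7, -3.5, 0], 0.136], [[0.7, -3.5, 0], 0.136], [[0.7, -3.5, 0], 0.136], [[0.7, -3.5, 0], 0.136], [[0.7, -3.5, 0], 0.136], [[0.7, -3.5, 0], 0.136], [[0.7, -3.5, 0], 0.136]])

```text
clock: 17.35
tcp_pos: [0.5637, -0.0756, 0.1766]
orientation: [2.134, 2.306, -0.0]
contact_force: [0.1, 1.2, -0.7]
grip_width: 0.0133
```

Call:
jog_arm(plan=[[[0.5, -1.5, 0], 0], [[0, 0, 0], 0], [[0, 0, 0], 0]])

```text
clock: 17.65
tcp_pos: [0.5686, -0.0878, 0.1766]
orientation: [-2.141, -2.298, -0.001]
contact_force: [0.2, 0.9, -0.5]
grip_width: 0.0136
```

Call:
jog_arm(plan=[[[0.1, -0.1, -3], 0], [[0, 0, -3], 0], [[0, 0, -2], 0], [[0, 0, -1], 0], [[0, 0, -0.3], 0], [[0, 0, 0], 0]])

```text
clock: 18.25
tcp_pos: [0.57, -0.0885, 0.0843]
orientation: [-2.138, -2.301, -0.001]
contact_force: [0.7, -0.5, -0.6]
grip_width: 0.0142
```

Call:
jog_arm(plan=[[[0, 0, 0], 0], [[0, 0, 0], 0], [[0, 0, 0], 0], [[0, 0, 0], 0]], hand=3)

```text
clock: 18.65
tcp_pos: [0.5701, -0.0903, 0.0841]
orientation: [2.14, 2.299, 0.001]
contact_force: [-0.7, -0.7, 0.6]
grip_width: 0.0302
```

Call:
jog_arm(plan=[[[0, 0, 2], 0], [[0, 0, 4], 0], [[0, 0, 3], 0], [[0.2, 3.5, 0], -0.13], [[0.2, 3.5, 0], -0.135], [[0.2, 3.5, 0], -0.135], [[0.2, 3.5, 0], -0.135], [[0.2, 3.5, 0], -0.135], [[0.2, 3.5, 0], -0.135], [[0.2, 3.5, 0], -0.135], [[0.2, 3.5, 0], -0.135], [[0.2, 3.5, 0], -0.135]])

```text
clock: 19.85
tcp_pos: [0.5878, 0.2263, 0.1738]
orientation: [3.07, 0.666, 0.0]
contact_force: [0.1, 0.1, -0.2]
grip_width: 0.0299
```

Call:
jog_arm(plan=[[[0.2, 3, 0], -0.135], [[0.2, 3, 0], -0.135], [[0.1, 2, 0], -0.135], [[0, 0, 0], -0.03], [[0, 0, 0], 0], [[0, 0, 0], 0]], hand=6)

```text
clock: 20.45
tcp_pos: [0.5932, 0.3029, 0.1736]
orientation: [3.14, -0.003, -0.0]
contact_force: [0.6, -1.0, -0.2]
grip_width: 0.0598
```

```bash
python3 - <<'E'
from h import *
o=get_obs();print(o["joints"].round(2))
f=snap("top");g=snap("side")
a=cv2.resize(f[120:260,180:420],None,fx=3,fy=3,interpolation=cv2.INTER_CUBIC)
b=cv2.resize(g[150:360,140:460],None,fx=2.25,fy=2.0,interpolation=cv2.INTER_CUBIC)[:180]
cv2.imwrite("pics/t2.png",a);cv2.imwrite("pics/s2f.png",g);cv2.imwrite("pics/t2f.png",f)
E
```

```text
[-0.44  0.6  -0.17  1.67  0.13  0.88 -2.24]
```

View pics/t2.png

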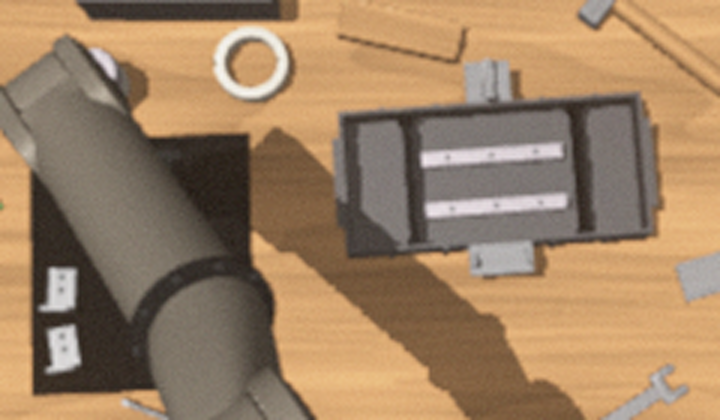

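Both rails lie lengthwise in the middle compartment, at (490,155) and (495,205). Bracket A is next.

Call:
jog_arm(plan=[[[0, 0.7, -3], 0], [[0, 0, -3], 0], [[0, 0, -2.4], 0], [[0, 0, -1.2], 0], [[0, 0, 0], 0]])

```text
clock: 21.05
tcp_pos: [0.5922, 0.3105, 0.0761]
orientation: [3.14, -0.004, -0.004]
contact_force: [0.2, -0.3, 0.4]
grip_width: 0.0602
```

Call:
jog_arm(plan=[[[0, 0, 0], 0], [[0, 0, 0], 0], [[0, 0, 0], 0], [[0, 0, 0], 0], [[0, 0, 0], 0]], hand=0, grip_force=60)

```text
clock: 21.55
tcp_pos: [0.5938, 0.3123, 0.0796]
orientation: [-3.14, 0.004, -0.004]
contact_force: [-0.2, -1.5, 7.5]
grip_width: 0.0285
```

Call:
jog_arm(plan=[[[0, 0, 2], 0], [[0, 0, 4], 0], [[0, 0, 4], 0], [[0, 0, 0], 0]])

```text
clock: 21.95
tcp_pos: [0.5958, 0.3138, 0.1847]
orientation: [-3.136, 0.004, -0.015]
contact_force: [0.5, 0.9, -0.6]
grip_width: 0.0281
```

Call:
jog_arm(plan=[[[0.25, -2.3, 0], 0.137], [[0.25, -2.3, 0], 0.137], [[0.25, -2.3, 0], 0.137], [[0.25, -2.3, 0], 0.137], [[0.25, -2.3, 0], 0.137], [[0.25, -2.3, 0], 0.137], [[0.25, -2.3, 0], 0.137], [[0.25, -2.3, 0], 0.137], [[0.25, -2.3, 0], 0.137], [[0.25, -2.3, 0], 0.137], [[0.25, -2.3, 0], 0.137], [[0.25, -2.3, 0], 0.137]])

```text
clock: 23.15
tcp_pos: [0.6227, 0.0348, 0.1776]
orientation: [2.135, 2.305, -0.0]
contact_force: [-0.7, -0.6, -1.0]
grip_width: 0.0285
```

Call:
jog_arm(plan=[[[0, 0, 0], 0], [[0, 0, 0], 0]])

```text
clock: 23.35
tcp_pos: [0.6226, 0.0354, 0.1775]
orientation: [-2.145, -2.295, -0.0]
contact_force: [0.1, -0.5, 0.4]
grip_width: 0.0285
```

```bash
python3 - <<'E'
from h import *
f=snap("side");crop(f,180,80,420,330,3,"s3")
g=cv2.imread("pics/s3.png");cv2.imwrite("pics/s3.png",g[:600])
E
```

```text
(no output)
```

View pics/s3.png

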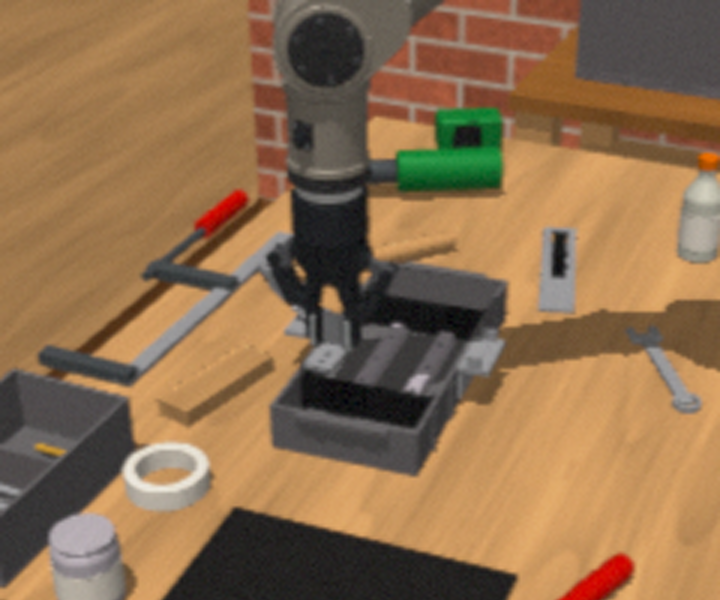

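The bracket hangs level in the grip at (325,355), over the left compartment. I lower it now.

Call:
jog_arm(plan=[[[0.1, -0.2, -3], 0], [[0, 0, -3], 0], [[0, 0, -2], 0], [[0, 0, -1], 0], [[0, 0, -0.3], 0], [[0, 0, 0], 0]])

```text
clock: 24.0
tcp_pos: [0.6238, 0.0354, 0.0854]
orientation: [-2.14, -2.3, -0.001]
contact_force: [-0.3, 1.0, -0.9]
grip_width: 0.0283
```

Call:
jog_arm(plan=[[[0, 0, 0], 0], [[0, 0, 0], 0], [[0, 0, 0], 0], [[0, 0, 0], 0]], hand=3.9)

```text
clock: 24.4
tcp_pos: [0.624, 0.0339, 0.085]
orientation: [2.141, 2.298, 0.001]
contact_force: [-0.3, -0.1, 0.5]
grip_width: 0.0393
```

Call:
jog_arm(plan=[[[0, 0, 2], 0], [[0, 0, 4], 0], [[0, 0, 3], 0], [[-1.4, 3, 0], -0.13], [[-1.4, 3, 0], -0.135], [[-1.4, 3, 0], -0.135], [[-1.4, 3, 0], -0.135], [[-1.4, 3, 0], -0.135], [[-1.4, 3, 0], -0.135], [[-1.4, 3, 0], -0.135], [[-1.4, 3, 0], -0.135], [[-1.4, 3, 0], -0.135]])

```text
clock: 25.6
tcp_pos: [0.4971, 0.3051, 0.175]
orientation: [-3.07, -0.664, -0.001]
contact_force: [0.3, -0.9, 0.3]
grip_width: 0.039
```

Call:
jog_arm(plan=[[[-1.2, 3, 0], -0.135], [[-1.2, 3, 0], -0.135], [[-1, 3, 0], -0.135], [[0, 0, 0], -0.03], [[0, 0, 0], 0], [[0, 0, 0], 0]], hand=6)

```text
clock: 26.2
tcp_pos: [0.4643, 0.3927, 0.1746]
orientation: [3.141, -0.005, 0.0]
contact_force: [0.8, -0.6, -0.4]
grip_width: 0.0598
```

Call:
jog_arm(plan=[[[-0.3, 0.9, -3], 0], [[0, 0, -3], 0], [[0, 0, -2.4], 0], [[0, 0, -1.2], 0], [[0, 0, 0], 0]])

```text
clock: 26.7
tcp_pos: [0.4608, 0.4011, 0.0772]
orientation: [3.139, -0.007, -0.003]
contact_force: [-0.5, 0.2, -0.4]
grip_width: 0.0601
```

Call:
jog_arm(plan=[[[0, 0, 0], 0], [[0, 0, 0], 0], [[0, 0, 0], 0], [[0, 0, 0], 0], [[0, 0, 0], 0]], hand=0)

```text
clock: 27.2
tcp_pos: [0.4616, 0.4034, 0.0804]
orientation: [-3.14, 0.005, -0.003]
contact_force: [-0.1, -1.4, 5.7]
grip_width: 0.0287
```

Call:
jog_arm(plan=[[[0, 0, 2], 0], [[0, 0, 4], 0], [[0, 0, 4], 0], [[0, 0, 0], 0]])

```text
clock: 27.6
tcp_pos: [0.4631, 0.4054, 0.1851]
orientation: [-3.134, 0.005, -0.012]
contact_force: [1.2, 0.6, 0.0]
grip_width: 0.0288
```

Call:
jog_arm(plan=[[[0.8, -3, 0], 0.137], [[0.8, -3.1, 0], 0.137], [[0.8, -3.1, 0], 0.137], [[0.8, -3.1, 0], 0.137], [[0.8, -3.1, 0], 0.137], [[0.8, -3.1, 0], 0.137], [[0.8, -3.1, 0], 0.137], [[0.8, -3.1, 0], 0.137], [[0.8, -3.1, 0], 0.137], [[0.8, -3.1, 0], 0.137], [[0.8, -3.1, 0], 0.137], [[0.8, -3.1, 0], 0.137]])

```text
clock: 28.8
tcp_pos: [0.5569, 0.0305, 0.1787]
orientation: [2.136, 2.304, 0.0]
contact_force: [0.0, -0.0, -0.5]
grip_width: 0.0288
```

Call:
jog_arm(plan=[[[0, -0.3, 0], 0], [[0, 0, 0], 0], [[0, 0, 0], 0]])

```text
clock: 29.1
tcp_pos: [0.5565, 0.0302, 0.1788]
orientation: [-2.142, -2.298, -0.001]
contact_force: [-0.7, 0.5, -1.3]
grip_width: 0.0286
```

Next I lower and release it, then go to bracket C at (0.394, 0.395), angle 9.4°.

Call:
jog_arm(plan=[[[0.2, -0.2, -3], 0], [[0, 0, -3], 0], [[0, 0, -2], 0], [[0, 0, -1], 0], [[0, 0, -0.3], 0], [[0, 0, 0], 0]])

```text
clock: 29.7
tcp_pos: [0.5588, 0.0282, 0.0863]
orientation: [-2.141, -2.299, -0.001]
contact_force: [0.3, -0.1, -0.5]
grip_width: 0.0288
```

Call:
jog_arm(plan=[[[0, 0, 0], 0], [[0, 0, 0], 0], [[0, 0, 0], 0], [[0, 0, 0], 0]], hand=3.9)

```text
clock: 30.1
tcp_pos: [0.5591, 0.0269, 0.0861]
orientation: [2.142, 2.297, 0.001]
contact_force: [-0.1, 0.6, 0.0]
grip_width: 0.0389
```

Call:
jog_arm(plan=[[[0, 0, 2], 0], [[0, 0, 4], 0], [[0, 0, 3], 0], [[-1.4, 3, 0], -0.13], [[-1.4, 3, 0], -0.13], [[-1.4, 3, 0], -0.13], [[-1.4, 3, 0], -0.13], [[-1.4, 3, 0], -0.13], [[-1.4, 3, 0], -0.13], [[-1.4, 3, 0], -0.13], [[-1.4, 3, 0], -0.13], [[-1.4, 3, 0], -0.13]])

```text
clock: 31.3
tcp_pos: [0.4321, 0.2981, 0.1759]
orientation: [-3.057, -0.724, -0.001]
contact_force: [1.0, 0.6, -0.2]
grip_width: 0.0391
```

Call:
jog_arm(plan=[[[-1.2, 3, 0], -0.13], [[-1.2, 3, 0], -0.13], [[-1.2, 3, 0], -0.05], [[0, 0, 0], 0], [[0, 0, 0], 0]], hand=6)

```text
clock: 31.8
tcp_pos: [0.3963, 0.3874, 0.1758]
orientation: [3.131, 0.256, 0.0]
contact_force: [-0.2, -0.8, -0.3]
grip_width: 0.0602
```

```bash
python3 - <<'E'
from h import *
f=snap("top");g=snap("side")
a=cv2.resize(f[130:260,180:420],None,fx=2.5,fy=2.5,interpolation=cv2.INTER_CUBIC)
b=cv2.resize(g[150:260,190:430],None,fx=2.5,fy=2.5,interpolation=cv2.INTER_CUBIC)
cv2.imwrite("pics/m4.png",np.vstack([a,b])[:600])
E
```

```text
(no output)
```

View pics/m4.png

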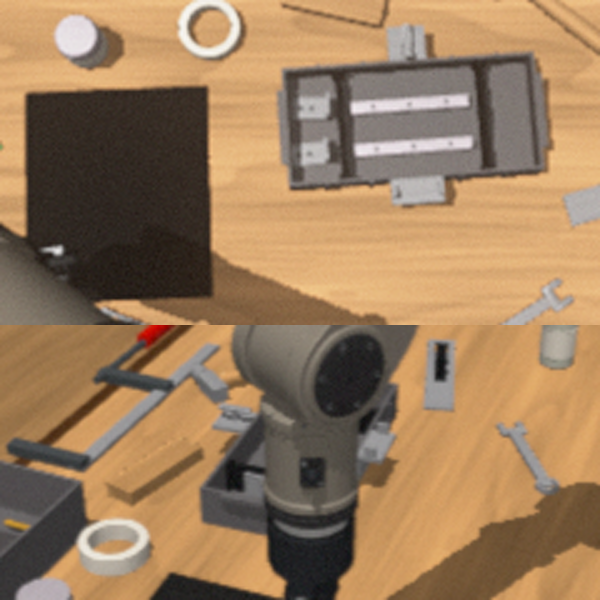

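Brackets A and B stand in the left compartment at (315,107) and (315,152). Bracket C is still in its place at (52,248), so I grip it next.

Call:
jog_arm(plan=[[[-0.2, 0.7, -3], 0], [[0, 0, -3], 0], [[0, 0, -2.5], 0], [[0, 0, -1.3], 0], [[0, 0, 0], 0]])

```text
clock: 32.4
tcp_pos: [0.3948, 0.3921, 0.0762]
orientation: [3.129, 0.25, -0.004]
contact_force: [0.9, 0.2, -0.2]
grip_width: 0.0599
```

Call:
jog_arm(plan=[[[0, 0, 0], 0], [[0, 0, 0], 0], [[0, 0, 0], 0], [[0, 0, 0], 0], [[0, 0, 0], 0]], hand=0)

```text
clock: 32.9
tcp_pos: [0.3956, 0.3944, 0.0793]
orientation: [-3.13, -0.252, -0.003]
contact_force: [0.4, -2.0, 7.1]
grip_width: 0.0286
```

Call:
jog_arm(plan=[[[0, 0, 2], 0], [[0, 0, 4], 0], [[0, 0, 4], 0], [[0, 0, 0], 0]])

```text
clock: 33.3
tcp_pos: [0.3968, 0.3965, 0.1836]
orientation: [-3.124, -0.252, -0.012]
contact_force: [0.5, 1.7, -0.4]
grip_width: 0.0285
```

Call:
jog_arm(plan=[[[1.1, -3, 0], 0.12], [[1.1, -3.2, 0], 0.12], [[1.1, -3.2, 0], 0.12], [[1.1, -3.2, 0], 0.12], [[1.1, -3.2, 0], 0.12], [[1.1, -3.2, 0], 0.12], [[1.1, -3.2, 0], 0.12], [[1.1, -3.2, 0], 0.12], [[1.1, -3.2, 0], 0.12], [[1.1, -3.2, 0], 0.12], [[1.1, -3.2, 0], 0.12], [[1.1, -3.2, 0], 0.12]])

```text
clock: 34.5
tcp_pos: [0.5269, 0.0104, 0.1776]
orientation: [2.182, 2.26, -0.0]
contact_force: [0.6, 0.8, -1.9]
grip_width: 0.0283
```

Call:
jog_arm(plan=[[[1.1, -3.2, 0], 0.042], [[1.1, -3.2, 0], 0], [[1.1, -3.2, 0], 0], [[1.1, -3.2, 0], 0], [[1.1, -3.2, 0], 0], [[1.1, -3.2, 0], 0], [[1.1, -3.2, 0], 0], [[0.5, -1.5, 0], 0], [[0, 0, 0], 0], [[0, 0, 0], 0]])

```text
clock: 35.5
tcp_pos: [0.6084, -0.2254, 0.1774]
orientation: [-2.138, -2.3, -0.001]
contact_force: [-0.7, -0.0, -0.8]
grip_width: 0.0284
```

Call:
jog_arm(plan=[[[0.2, -0.5, -3], 0], [[0, 0, -3], 0], [[0, 0, -2], 0], [[0, 0, -1], 0], [[0, 0, -0.2], 0], [[0, 0, 0], 0]])

```text
clock: 36.1
tcp_pos: [0.6113, -0.231, 0.0864]
orientation: [2.138, 2.301, 0.001]
contact_force: [-0.7, -1.1, -1.7]
grip_width: 0.0288
```

Call:
jog_arm(plan=[[[0, 0, 0], 0], [[0, 0, 0], 0], [[0, 0, 0], 0], [[0, 0, 0], 0]], hand=3.9)

```text
clock: 36.5
tcp_pos: [0.611, -0.2323, 0.0863]
orientation: [2.14, 2.299, 0.0]
contact_force: [0.4, -0.2, 0.2]
grip_width: 0.039
```

Call:
jog_arm(plan=[[[0, 0, 2], 0], [[0, 0, 4], 0], [[0, 0, 3], 0], [[-2, -3, 1], 0.1], [[-2, -3, 1], 0.1], [[-1, -1, 1], 0.018], [[0, 0, 0], 0], [[0, 0, 0], 0]])

```text
clock: 37.3
tcp_pos: [0.561, -0.3017, 0.2059]
orientation: [1.878, 2.518, 0.001]
contact_force: [0.0, 0.9, 0.3]
grip_width: 0.039
```

```bash
python3 - <<'E'
from h import *
f=snap("top");g=snap("side")
cv2.imwrite("pics/t5f.png",f)
a=cv2.resize(f[130:230,280:480],None,fx=4,fy=4,interpolation=cv2.INTER_CUBIC)
b=cv2.resize(g[130:180,260:460],None,fx=4,fy=4,interpolation=cv2.INTER_CUBIC)
cv2.imwrite("pics/m5.png",np.vstack([a,b])[:600])
E
```

```text
(no output)
```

View pics/m5.png

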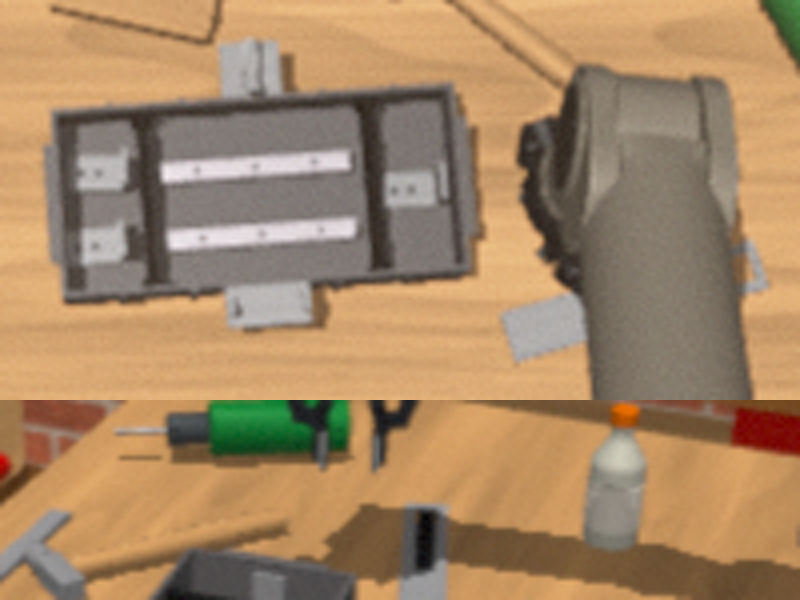

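All three brackets stand in the end compartments: (103,172), (103,243), (415,187). The bar is unmoved, with its tail corner at (502,315). I take the bar by its block, slightly to the tail side.

Call:
jog_arm(plan=[[[-2, -3.5, -2], 0], [[-2, -3.5, -3], 0], [[-1.2, -2, -3], 0], [[0, 0, -2.5], 0], [[0, 0, -1], 0], [[0, 0, 0], 0]], hand=6)

```text
clock: 38.0
tcp_pos: [0.5094, -0.3896, 0.0893]
orientation: [-1.872, -2.519, -0.002]
contact_force: [1.2, -0.8, -0.5]
grip_width: 0.0598
```

Call:
jog_arm(plan=[[[0, 0, -0.4], 0], [[0, 0, -0.3], 0], [[0, 0, 0], 0]])

```text
clock: 38.3
tcp_pos: [0.5096, -0.3916, 0.0846]
orientation: [1.875, 2.519, 0.0]
contact_force: [0.8, -0.8, 0.6]
grip_width: 0.0602
```

Call:
jog_arm(plan=[[[0, 0, -0.1], 0], [[0, 0, 0], 0], [[0, 0, 0], 0], [[0, 0, 0], 0], [[0, 0, 0], 0], [[0, 0, 0], 0]], hand=0, grip_force=25)

```text
clock: 38.9
tcp_pos: [0.5093, -0.392, 0.0834]
orientation: [1.877, 2.518, 0.0]
contact_force: [0.7, 0.5, 3.9]
grip_width: 0.0175
```

Call:
jog_arm(plan=[[[0, 0, 1.5], 0], [[0, 0, 3], 0], [[0, 0, 3.5], 0], [[0, 0, 3], 0], [[0, 0, 1], 0], [[0, 0, 0], 0]])

```text
clock: 39.5
tcp_pos: [0.5092, -0.3923, 0.2044]
orientation: [1.876, 2.517, -0.001]
contact_force: [-0.0, 0.1, -2.0]
grip_width: 0.0176
```

```bash
python3 - <<'E'
from h import *
f=snap("top","t6f");g=snap("side","s6f")
o=get_obs();print(o["tcp_pos"],o["orientation"],o["joints"].round(2),proj("side",o["tcp_pos"]-[0,0,.054]),proj("top",o["tcp_pos"]))
a=cv2.resize(f[120:240,340:540],None,fx=3,fy=3,interpolation=cv2.INTER_CUBIC)
b=cv2.resize(g[80:190,280:480],None,fx=3,fy=3,interpolation=cv2.INTER_CUBIC)
cv2.imwrite("pics/m6.png",np.hstack([b,a[:330]])[:, :800])
E
```

```text
[ 0.50787465 -0.3916845   0.20147489] [-1.87606366e+00 -2.51698263e+00  7.14271188e-04] [ 0.95  0.59 -0.54  1.7   0.36  0.96  0.56] [368.84413886 135.86329128] [449.32751313 199.29635387]
```

View pics/m6.png

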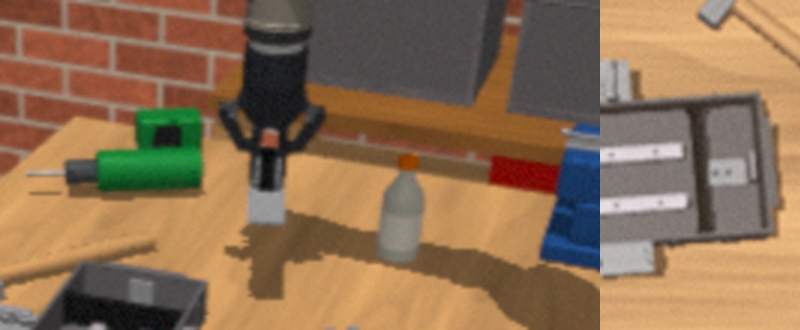

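```bash
cat >> h.py <<'E'
TC=np.array([.5998,-.087]);TA=np.radians(4.1)
def tray(x,y,z): # m in tray frame -> world
    c,s=np.cos(TA),np.sin(TA);return np.array([TC[0]+c*x-s*y,TC[1]+s*x+c*y,z])
def totray(p):
    c,s=np.cos(TA),np.sin(TA);d=np.array(p[:2])-TC;return np.array([c*d[0]+s*d[1],-s*d[0]+c*d[1]])
E
python3 - <<'E'
from h import *
g=cv2.imread("pics/s6f.png")
x0,y0,s=265,195,9
def X(p): u=proj("side",p);return ((u-[x0,y0]+.5)*s-.5).round(0)
for y in(.17,.178):
  for z in(0,.01,.02,.03,.04,.052): print(y,z,X(tray(0,y,z)))
crop(g,x0,y0,x0+80,y0+60,s,"hd")
a=np.radians(-73.3);d=np.array([np.cos(a),np.sin(a),0]);G=get_obs()["tcp_pos"]-[0,0,.054]
for th in(0,10,20,30):
  t=np.radians(th);print(th,proj("side",G+d*(-.099*np.cos(t)-.0306*np.sin(t))+[0,0,.099*np.sin(t)-.0306*np.cos(t)]))
E
```

```text
0.17 0 [276. 350.]
0.17 0.01 [276. 326.]
0.17 0.02 [275. 302.]
0.17 0.03 [275. 278.]
0.17 0.04 [274. 254.]
0.17 0.052 [273. 224.]
0.178 0 [268. 363.]
0.178 0.01 [267. 339.]
0.178 0.02 [267. 315.]
0.178 0.03 [266. 291.]
0.178 0.04 [266. 266.]
0.178 0.052 [265. 237.]
0 [368.04425809 155.24843448]
10 [368.36105909 151.17923309]
20 [368.69791335 146.55983378]
30 [369.04322654 141.54398466]
```

View pics/hd.png

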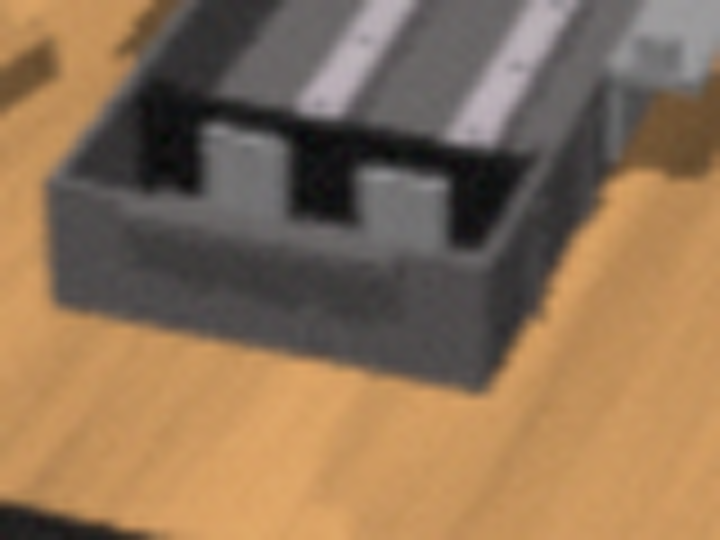

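The lip on the tray's left end wall, over the shadow band at (265,260), makes an overhang. The bar hangs level in the grip, so I hook its eye end under that lip and lift to tilt the tail up.

Call:
jog_arm(plan=[[[0.4, 2, 0.5], -0.018], [[0.4, 3.5, 0], -0.02], [[0.4, 4, 0], -0.02], [[0.4, 4, 0], -0.02], [[0.4, 4, 0], -0.02], [[0.4, 4, 0], -0.02], [[0.4, 4, 0], -0.02], [[0.4, 4, 0], -0.02], [[0.4, 4, 0], -0.02], [[0.4, 4, 0], -0.02], [[0.4, 4, 0], -0.02], [[0.4, 4, 0], 0]], grip_force=60)

```text
clock: 40.8
tcp_pos: [0.5558, 0.0643, 0.2059]
orientation: [-2.139, -2.298, 0.004]
contact_force: [0.1, -0.7, -2.0]
grip_width: 0.0168
```

Call:
jog_arm(plan=[[[0.4, 4, 0], 0], [[0.4, 4, 0], 0], [[0.4, 4, 0], 0], [[0.5, 3, 0], 0], [[0.4, 1.4, 0], 0], [[0, 0, 0], 0], [[0, 0, 0], 0]])

```text
clock: 41.5
tcp_pos: [0.5777, 0.2253, 0.2065]
orientation: [-2.141, -2.299, 0.005]
contact_force: [-0.0, -0.7, -1.5]
grip_width: 0.0169
```

Call:
jog_arm(plan=[[[0, 0.6, -2], 0], [[0, 0, -3], 0], [[0, 0, -3], 0], [[0, 0, -1.5], 0], [[0, 0, 0], 0], [[0, 0, 0], 0]])

```text
clock: 42.1
tcp_pos: [0.5785, 0.2324, 0.1135]
orientation: [2.141, 2.298, 0.0]
contact_force: [-0.1, 0.6, -2.1]
grip_width: 0.0168
```

Call:
jog_arm(plan=[[[0, -0.4, 0], 0], [[0, -0.4, 0], 0], [[0, -0.3, 0], 0], [[0, -0.2, 0], 0], [[0, 0, 0], 0]])

```text
clock: 42.6
tcp_pos: [0.5781, 0.2195, 0.1131]
orientation: [2.141, 2.299, 0.0]
contact_force: [0.0, 0.8, -2.4]
grip_width: 0.0167
```

Call:
jog_arm(plan=[[[0, -0.3, 0], 0], [[0, -0.2, 0], 0], [[0, 0, 0], 0]])

```text
clock: 42.9
tcp_pos: [0.578, 0.2151, 0.1129]
orientation: [-2.14, -2.3, -0.001]
contact_force: [-0.2, 0.9, -1.9]
grip_width: 0.0171
```

Call:
jog_arm(plan=[[[0, -0.2, 0], 0], [[0, -0.2, 0], 0], [[0, 0, 0], 0]])

```text
clock: 43.2
tcp_pos: [0.5778, 0.2145, 0.1138]
orientation: [-2.136, -2.3, -0.008]
contact_force: [-1.2, 7.4, -0.9]
grip_width: 0.0173
```

Call:
jog_arm(plan=[[[0, 0, 0], 0], [[0, 0, 0.4], 0], [[0, 0, 0.4], 0], [[0, -0.1, 0.5], 0], [[0, -0.2, 0.5], 0], [[0, 0, 0], 0]], grip_force=22)

```text
clock: 43.8
tcp_pos: [0.5776, 0.2113, 0.1318]
orientation: [-2.136, -2.3, -0.007]
contact_force: [0.4, 7.8, -3.1]
grip_width: 0.0169
```

Call:
jog_arm(plan=[[[0, -0.3, 0.6], 0], [[0, -0.3, 0.6], 0], [[0, 0, 0], 0]])

```text
clock: 44.1
tcp_pos: [0.5777, 0.2058, 0.1441]
orientation: [-2.136, -2.3, -0.009]
contact_force: [-2.2, 8.0, -2.1]
grip_width: 0.0169
```

```bash
python3 - <<'E'
from h import *
g=snap("side","s7f");crop(g,190,120,370,290,3.5,"s7")
cv2.imwrite("pics/s7.png",cv2.imread("pics/s7.png")[:595])
E
```

```text
(no output)
```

View pics/s7.png

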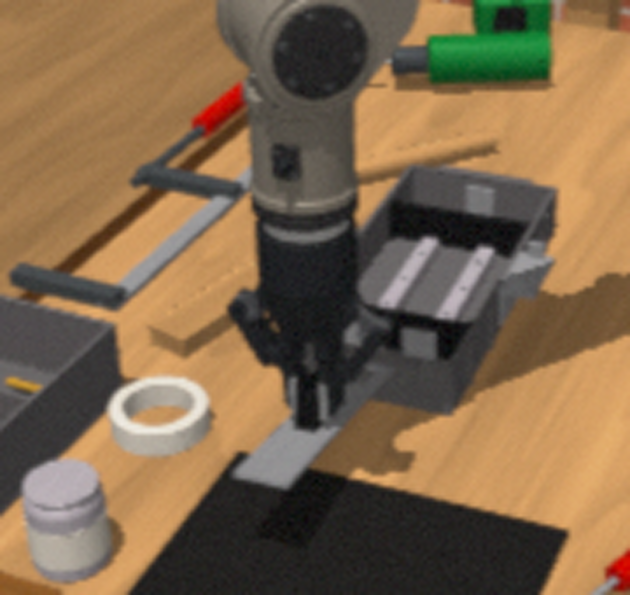

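The bar's eye end is caught under the lip and its tail edge is at about (262,480). I work out the tilt from that pixel.

```bash
cat >> h.py <<'E'
def bartilt(tip,bx=-.015,un=.0294):
    "tail-edge pixel in side view -> tilt, given grasp (bar along tool-x + 180 deg)"
    o=get_obs();G=o["tcp_pos"]-[0,0,.054];M=R.from_rotvec(o["orientation"]).as_matrix();d=-M[:,0]
    out=[]
    for th in range(-5,46,5):
        t=np.radians(th);L=-.114-bx
        e=lambda L:G+d*(L*np.cos(t)-un*np.sin(t))+np.array([0,0,-L*np.sin(t)-un*np.cos(t)])
        out.append((th,proj("side",e(L)).round(1),e(.114-bx)[2].round(3),totray(e(.114-bx)).round(3)))
    return out
E
python3 - <<'E'
from h import *
for r in bartilt(0):print(*r)
E
```

```text
-5 [265.5 264. ] 0.071 [-0.001  0.163]
0 [264.9 262.1] 0.06 [-0.001  0.165]
5 [264.3 260. ] 0.049 [-0.001  0.168]
10 [263.9 257.7] 0.038 [-0.001  0.172]
15 [263.6 255.1] 0.027 [-0.001  0.177]
20 [263.4 252.3] 0.018 [-0.001  0.183]
25 [263.4 249.3] 0.008 [-0.001  0.189]
30 [263.5 246.2] -0.001 [-0.001  0.197]
35 [263.7 242.9] -0.009 [-0.001  0.205]
40 [264.  239.5] -0.016 [-0.001  0.214]
45 [264.5 236.1] -0.023 [-0.001  0.223]
```

Call:
jog_arm(plan=[[[0, -0.3, 0.6], 0], [[0, -0.35, 0.6], 0], [[0, -0.35, 0.6], 0], [[0, -0.4, 0.55], 0], [[0, 0, 0], 0]])

```text
clock: 44.65
tcp_pos: [0.5784, 0.1914, 0.168]
orientation: [-2.137, -2.301, -0.01]
contact_force: [0.4, 7.3, 0.3]
grip_width: 0.0169
```

Call:
jog_arm(plan=[[[0, -0.4, 0.55], 0], [[0, -0.4, 0.5], 0], [[0, -0.4, 0.5], 0], [[0, 0, 0], 0]])

```text
clock: 45.05
tcp_pos: [0.5785, 0.1784, 0.1833]
orientation: [-2.138, -2.301, -0.008]
contact_force: [0.2, 4.6, 0.0]
grip_width: 0.0168
```

```bash
python3 - <<'E'
from h import *
for r in bartilt(0):print(*r)
g=snap("side","s8f")
c=g[200:270,230:310];h=cv2.cvtColor(c,cv2.COLOR_BGR2HSV)
crop(g,220,170,340,280,5,"s8")
E
```

```text
-5 [269.3 246.1] 0.111 [-0.002  0.135]
0 [268.7 244.1] 0.099 [-0.002  0.137]
5 [268.2 241.9] 0.088 [-0.002  0.14 ]
10 [267.8 239.5] 0.077 [-0.002  0.144]
15 [267.5 236.8] 0.067 [-0.002  0.149]
20 [267.4 234. ] 0.057 [-0.002  0.155]
25 [267.3 230.9] 0.048 [-0.002  0.162]
30 [267.4 227.7] 0.039 [-0.002  0.169]
35 [267.6 224.4] 0.031 [-0.002  0.177]
40 [268. 221.] 0.023 [-0.002  0.186]
45 [268.4 217.6] 0.017 [-0.002  0.196]
```

View pics/s8.png

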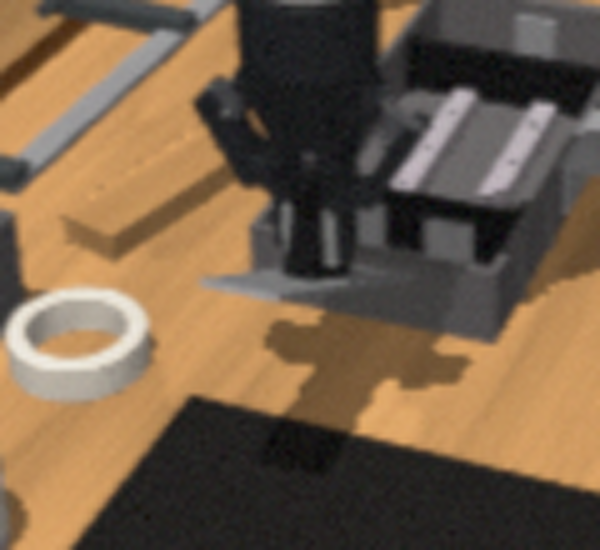

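The bar is nearly edge-on with its tail at (243,290), which gives about 30° of tilt. I grip harder, back off, and touch the eye end lightly on the bench to get its exact depth below the tool.

Call:
jog_arm(plan=[[[0, 0, 0], 0], [[0, 0, 0], 0], [[0, 0.5, 0], 0], [[0.1, 1, 0], 0], [[0, 1.5, -0.5], 0], [[0, 1, -1], 0], [[0, 0, -1], 0], [[0, 0, 0], 0], [[0, 0, 0], 0]], grip_force=70)

```text
clock: 46.0
tcp_pos: [0.5786, 0.2153, 0.1559]
orientation: [-2.141, -2.299, 0.003]
contact_force: [-0.4, 0.3, -2.4]
grip_width: 0.0165
```

Call:
jog_arm(plan=[[[0, 0, -0.4], 0], [[0, 0, -0.3], 0], [[0, 0, 0], 0]])

```text
clock: 46.3
tcp_pos: [0.5788, 0.2156, 0.1495]
orientation: [-2.141, -2.299, 0.001]
contact_force: [-0.4, 0.4, -1.8]
grip_width: 0.0171
```

Call:
jog_arm(plan=[[[0, 0, -0.3], 0], [[0, 0, 0], 0]])

```text
clock: 46.5
tcp_pos: [0.5788, 0.2159, 0.1466]
orientation: [-2.14, -2.3, 0.001]
contact_force: [-0.6, 0.7, -1.6]
grip_width: 0.017
```

Call:
jog_arm(plan=[[[0, 0, -0.3], 0], [[0, 0, 0], 0]])

```text
clock: 46.7
tcp_pos: [0.5791, 0.2165, 0.1443]
orientation: [2.139, 2.3, 0.001]
contact_force: [0.1, 0.4, 1.2]
grip_width: 0.017
```

Call:
jog_arm(plan=[[[0, 0, -0.2], 0], [[0, 0, 0], 0]])

```text
clock: 46.9
tcp_pos: [0.5793, 0.2175, 0.1431]
orientation: [2.139, 2.301, 0.004]
contact_force: [-2.1, 1.6, 5.8]
grip_width: 0.0168
```

Call:
jog_arm(plan=[[[0, 0, 2], 0], [[0, 0, 4], 0.05], [[0.6, -2.5, 4], 0.13], [[0.6, -2.5, 4], 0.13], [[0.6, -2.5, 2], 0.13], [[0.6, -2.5, 0], 0.13], [[0.6, -2.5, 0], 0.13], [[0.6, -2.5, 0], 0.13], [[0.6, -2.5, 0], 0.13], [[0.6, -2.5, 0], 0.13], [[0.6, -2.5, 0], 0.13], [[0.6, -2.5, 0], 0.13]])

```text
clock: 48.1
tcp_pos: [0.6388, -0.0353, 0.3014]
orientation: [-0.226, -3.133, 0.001]
contact_force: [-0.6, 0.3, -1.9]
grip_width: 0.0171
```

Call:
jog_arm(plan=[[[0.3, -2.5, 0], 0.13], [[0.2, -2.6, 0], 0.08], [[0, 0, 0], 0], [[0, 0, 0], 0], [[0, 0, 0], 0]])

```text
clock: 48.6
tcp_pos: [0.6437, -0.0837, 0.3018]
orientation: [0.097, -3.14, -0.001]
contact_force: [0.3, 0.3, -2.7]
grip_width: 0.0171
```

```bash
python3 - <<'E'
from h import *
o=get_obs();r=o["orientation"];print(o["tcp_pos"].round(4),r.round(3),"ang",np.degrees(2*np.arctan2(r[1],r[0])).round(2),"tray",totray(o["tcp_pos"]).round(4),o["joints"].round(2))
E
```

```text
[ 0.6437 -0.0837  0.3018] [ 9.70e-02 -3.14e+00 -1.00e-03] ang -176.46 tray [0.044  0.0002] [ 0.66  0.61 -0.94  1.58  0.51  1.22  1.27]
```

Call:
jog_arm(plan=[[[0, 0, -3], 0.006], [[0, -0.05, -3], 0], [[0, 0, -1.5], 0], [[0, 0, 0], 0], [[0, 0, 0], 0]])

```text
clock: 49.1
tcp_pos: [0.6444, -0.0845, 0.2278]
orientation: [-0.107, 3.139, 0.001]
contact_force: [0.1, 0.0, -1.0]
grip_width: 0.0172
```

```bash
python3 - <<'E'
from h import *
f=snap("top","t9f");g=snap("side","s9f")
o=get_obs();print(o["tcp_pos"].round(4),totray(o["tcp_pos"]).round(4))
for p in((.102,0,.071),(.124,0,.071),(.080,0,.071)):print(proj("side",tray(*p)),proj("top",tray(*p)))
a=cv2.resize(f[130:200,310:380],None,fx=8,fy=8,interpolation=cv2.INTER_CUBIC)[:,100:460]
b=cv2.resize(g[140:210,255:310],None,fx=8,fy=8,interpolation=cv2.INTER_CUBIC)
cv2.imwrite("pics/m9.png",np.hstack([a,b]))
E
```

```text
[ 0.6448 -0.0848  0.2287] [ 0.0451 -0.001 ]
[284.54880348 182.20592813] [342.99789285 146.24233191]
[278.48320299 181.14450213] [342.48444733 139.77882716]
[290.65987973 183.27531197] [343.51312515 152.7283296 ]
```

View pics/m9.png

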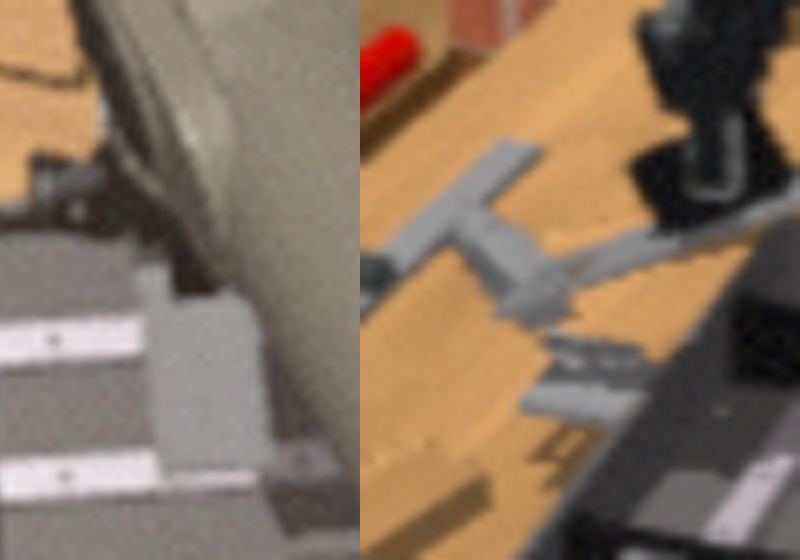

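The side view shows the tilted eye end at about (500,310), just beyond and above the T-head at (545–640, 335–360). I lower the strip on the far side, then pull it in under the head.

Call:
jog_arm(plan=[[[0, 0, -1], 0], [[0, 0, -1], 0], [[0, 0, -0.9], 0], [[0, 0, 0], 0], [[0, 0, 0], 0]])

```text
clock: 49.7
tcp_pos: [0.6437, -0.0854, 0.1974]
orientation: [0.106, -3.139, -0.0]
contact_force: [-0.2, -0.9, -1.5]
grip_width: 0.0169
```

Call:
jog_arm(plan=[[[-0.6, 0, 0], 0], [[-0.5, 0, 0], 0], [[0, 0, 0], 0], [[0, 0, 0], 0]])

```text
clock: 50.1
tcp_pos: [0.6328, -0.0856, 0.1982]
orientation: [-0.105, 3.139, -0.0]
contact_force: [0.6, -1.3, -2.6]
grip_width: 0.0166
```

Call:
jog_arm(plan=[[[-0.4, 0, 0], 0], [[-0.4, 0, 0], 0], [[0, 0, 0], 0]])

```text
clock: 50.4
tcp_pos: [0.6243, -0.0854, 0.1978]
orientation: [0.106, -3.139, 0.0]
contact_force: [0.2, 1.1, -1.7]
grip_width: 0.0168
```

Call:
jog_arm(plan=[[[-0.3, 0, 0], 0], [[-0.2, 0, 0], 0], [[0, 0, 0], 0]])

```text
clock: 50.7
tcp_pos: [0.6204, -0.0854, 0.1981]
orientation: [-0.105, 3.138, 0.0]
contact_force: [3.3, 0.0, -2.8]
grip_width: 0.0167
```

Call:
jog_arm(plan=[[[-0.2, 0, 0], 0], [[0, 0, 0], 0]])

```text
clock: 50.9
tcp_pos: [0.6194, -0.0854, 0.1984]
orientation: [-0.105, 3.136, 0.001]
contact_force: [5.4, 0.2, -4.4]
grip_width: 0.0168
```

```bash
python3 - <<'E'
from h import *
g=snap("side","s10f")
crop(g,250,130,330,205,8,"s10");print(get_obs()["contact_force"],get_obs()["tcp_pos"])
E
```

```text
[ 6.38736232  0.63964267 -3.69001981] [ 0.619451   -0.08532985  0.19847737]
```

View pics/s10.png

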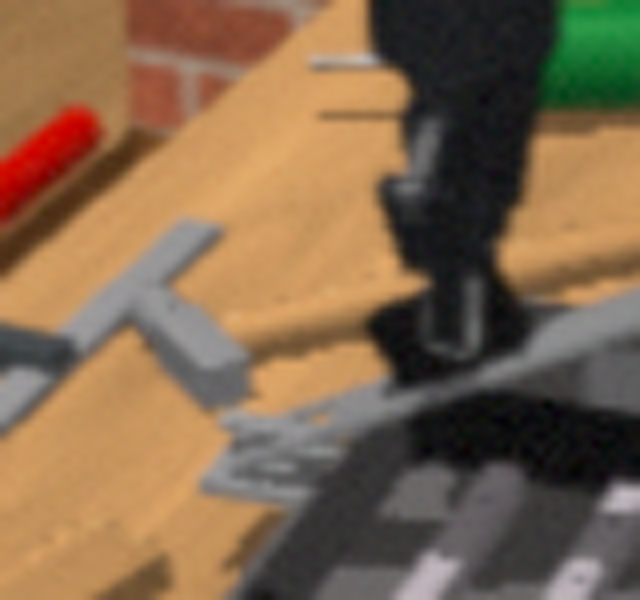

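The eye's end strip, at (250,455), now sits under the T-head, at (230,420), and touches the neck. I lower the tail along the arc with a light grip.

Call:
jog_arm(plan=[[[0.2, 0, 0], 0], [[0, 0, -0.3], 0], [[-0.25, 0, -0.36], 0], [[-0.28, 0, -0.36], 0], [[-0.28, 0, -0.36], 0], [[0, 0, 0], 0]], grip_force=25)

```text
clock: 51.55
tcp_pos: [0.6115, -0.0855, 0.1843]
orientation: [0.105, -3.14, 0.001]
contact_force: [-2.1, -0.3, 3.6]
grip_width: 0.0167
```

Call:
jog_arm(plan=[[[-0.28, 0, -0.36], 0], [[-0.28, 0, -0.36], 0], [[-0.2, 0, -0.4], 0], [[0, 0, 0], 0]])

```text
clock: 51.95
tcp_pos: [0.604, -0.0857, 0.1727]
orientation: [0.105, -3.139, 0.001]
contact_force: [-0.5, -0.6, 2.6]
grip_width: 0.0169
```

Call:
jog_arm(plan=[[[-0.2, 0, -0.4], 0], [[-0.2, 0, -0.4], 0], [[-0.2, 0, -0.5], 0], [[-0.15, 0, -0.5], 0], [[0, 0, 0], 0]])

```text
clock: 52.45
tcp_pos: [0.5959, -0.0856, 0.1543]
orientation: [0.105, -3.138, 0.0]
contact_force: [-2.6, -1.0, 4.1]
grip_width: 0.0165
```

Call:
jog_arm(plan=[[[-0.15, 0, -0.4], 0], [[-0.15, 0, -0.4], 0], [[-0.1, 0, -0.4], 0], [[0, 0, 0], 0]])

```text
clock: 52.85
tcp_pos: [0.5923, -0.0854, 0.1423]
orientation: [0.106, -3.139, -0.0]
contact_force: [-1.5, -0.2, 2.5]
grip_width: 0.0168
```

Call:
jog_arm(plan=[[[-0.1, 0, -0.4], 0], [[0, 0, -0.3], 0], [[0, 0, 0], 0]])

```text
clock: 53.15
tcp_pos: [0.5914, -0.0853, 0.1364]
orientation: [0.106, -3.139, 0.001]
contact_force: [-6.4, -0.1, 12.3]
grip_width: 0.017
```

```bash
python3 - <<'E'
from h import *
o=get_obs();print(o["tcp_pos"],totray(o["tcp_pos"]),o["contact_force"])
g=snap("side","s11f")
E
```

```text
[ 0.59135085 -0.08532476  0.13643254] [-0.00830775  0.00227505] [-6.38508964 -0.06879431 12.26519632]
```

Call:
jog_arm(plan=[[[0, 0, 0], 0], [[0, 0, 0], 0], [[0, 0, 0], 0], [[0, 0, 0], 0]], hand=3.5)

```text
clock: 53.6
tcp_pos: [0.5916, -0.0853, 0.1355]
orientation: [0.106, -3.139, -0.001]
contact_force: [0.3, 0.0, -0.4]
grip_width: 0.0348
```

Call:
jog_arm(plan=[[[0, 0, 1.5], 0], [[0, 0, 4], 0], [[0, 0, 4], 0], [[-1, -3, 2], 0], [[-1, -4, 2], 0], [[-1, -4, 0], 0], [[-1, -4, 0], 0], [[-1, -4, 0], 0], [[-1, -4, 0], 0], [[0, -4, 0], 0], [[0, 0, 0], 0]])

```text
clock: 54.7
tcp_pos: [0.5297, -0.363, 0.2711]
orientation: [0.09, -3.14, 0.004]
contact_force: [-1.0, 0.2, -0.0]
grip_width: 0.035
```

```bash
python3 - <<'E'
from h import *
f=snap("top","t12f");g=snap("side","s12f")
for n in("top","side"):
    print(n,[(p,proj(n,tray(*p)).round(1)) for p in((.004-.114,0,.056),(.118,0,.056),(-.110,.022,.056),(-.110,-.022,.056),(.004,0,.09),(-.097,.028,.066),(-.097,-.028,.066))])
a=cv2.resize(f[130:225,285:405],None,fx=5,fy=5,interpolation=cv2.INTER_CUBIC)[:,:600]
b=cv2.resize(g[150:240,255:375],None,fx=5,fy=5,interpolation=cv2.INTER_CUBIC)
cv2.imwrite("pics/m12.png",cv2.resize(np.hstack([a[:450,100:500],b[:450,:400]]),None,fx=1,fy=1))
E
```

```text
top [((-0.11, 0, 0.056), array([347.8, 210.2])), ((0.118, 0, 0.056), array([342.4, 142.6])), ((-0.11, 0.022, 0.056), array([341.1, 210.6])), ((-0.11, -0.022, 0.056), array([354.4, 209.7])), ((0.004, 0, 0.09), array([345.6, 174.3])), ((-0.097, 0.028, 0.066), array([339.1, 206.5])), ((-0.097, -0.028, 0.066), array([356.2, 205.3]))]
side [((-0.11, 0, 0.056), array([345.2, 196.8])), ((0.118, 0, 0.056), array([280.3, 185.3])), ((-0.11, 0.022, 0.056), array([343.4, 200.2])), ((-0.11, -0.022, 0.056), array([347. , 193.5])), ((0.004, 0, 0.09), array([312.1, 182. ])), ((-0.097, 0.028, 0.066), array([339.1, 197.8])), ((-0.097, -0.028, 0.066), array([343.8, 189.4]))]
```

View pics/m12.png

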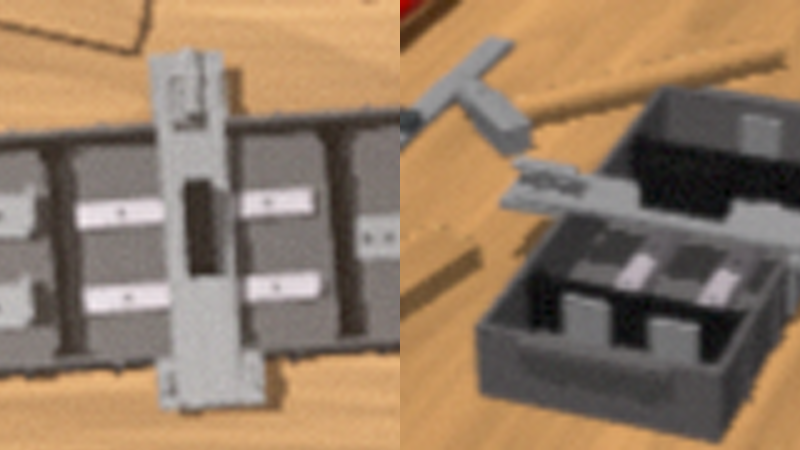

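```bash
python3 - <<'E'
from bench import *
print(hand_in(), get_obs()["clock"])
E
```

```text
the job is handed in; nothing more can be done
the job is handed in; nothing more can be done
```

The tray is packed, the hold-down bar locks the load in, and the job is handed in; the clock stood at about 55 s of the 210 s allowed.

- **Dividers:** I slid both out to about ±95 mm from the tray's middle.
- **Rails and brackets:** The two rails lie flat and lengthwise in the middle compartment. Two of the three grey brackets stand in the left compartment and one in the right. I left the green look-alikes alone.
- **Bar:** The moves allow no tool tilt, so I hooked the bar's eye end under the tray's end lip and tilted it in the grip, to about 30°. I then slipped the eye under the T-head, lowered the tail between the ears and let go.

**Last checks:** The final top and side pictures show the bar level on the rims with its eye over the stud. Its tail end lies within about 0.5 px of where a bar at tray x = +4 mm should be. The gripper was well clear of everything.

**Disagreements:** The strip touched the stud's neck about 4–5 mm earlier than I had worked out. The stud's measured sideways position was about 2 mm off my tray fit. Neither hindered the fit.

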